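# Mesh the spice mill key and hold it down

## Robot

A 6-joint arm with a two-finger parallel gripper is mounted at the origin on the work surface. World frame = base frame: x ahead of the robot, y to its left, z up, the work surface at z = 0. Lengths are in mm, angles in rad, forces in N, time in s.
With the tool pointing down it reaches from about 250 to 775 mm from the base axis. Payload 4 kg.
Tool frame: the origin (TCP) lies midway between the tips of the shut fingers; the grasp point (between the pads) lies 19 mm behind it (tcp_to_grasp is the distance from the TCP to the grasp point, in mm); z points along the fingers, y is the line along which they close (so a half turn about z gives the same grasp; the last joint's range is limited). The gripper opens to 94 mm and grips with 3 to 60 N. Pads are 16 mm wide; open, the fingers measure 119 mm over their backs; the gripper's body (75 mm by 177 mm) begins 78 mm behind the grasp point.
Start: joints at [1.069, 0.087, 1.371, -0, 1.684, -0.103], TCP at [213.583, 506.855, 205.506] pointing down, gripper open.
Joint ranges: [-3.1, 3.1], [-0.76, 2.03], [0.27, 2.55], [-1.08, 4.22], [0.17, 2.65], [-2.57, 2.57]. Speed limits (rad/s): [2.79, 2.79, 3.14, 3.14, 3.14, 3.14].

## Interface

Orientations are given as a rotation vector (axis times angle).
In Python, from cell import * gives the robot as it stands.
- The arm moves only by the tool crank_tcp, called after ">>>" as name([rows], argument=value, ...), one row to a line, values as JSON. Schema: {"type":"object","properties":{"increments":{"type":"array","items":{"type":"array","prefixItems":[{"type":"array","items":{"type":"number"},"minItems":3,"maxItems":3},{"type":"array","items":{"type":"number"},"minItems":3,"maxItems":3},{"type":"number"}],"minItems":3,"maxItems":3},"minItems":1,"maxItems":12},"squeeze":{"type":"number"},"only":{"type":"string"},"quiet":{"type":"boolean"},"lines":{"type":"string"}},"required":["increments"],"additionalProperties":false}. increments is a list of rows, 1 to 12 of them, each written [[rx, ry, rz], [dx, dy, dz], opening]: a rotation vector rx, ry, rz in normalised numbers (1 is 45 degrees), then dx, dy, dz in shares of the most that a row can go, 1 being 50 mm, then the finger opening in mm; each row shifts and turns the commanded pose from where the row before left it, along the tool's axes as they then stand; what a row does not reach is not made up. A row lasts 1/10 s, in which the tool goes at most 50 mm and 0.15 rad, less where a joint would pass 70% of its speed; a pose out of reach is approached as far as the arm can. The fingers move at their own pace and stop on an object; squeeze is the grip in N (left out, the last holds). Time passes only in rows, so rows that do not move let the fingers close. The tool returns the time, the measured TCP pose, the force, the opening and the grip force at its end. only (a regular expression) keeps the lines of the reply that match it, lines (a string "A,B") keeps lines A to B, and quiet returns only ok. Input that does not fit is refused with a message, and nothing moves.
- state(): the state, without advancing time (a new reading comes with each control period).
- grab_frame(name): name is "scene" or "top"; returns the picture (384x512x3 uint8, blue, green, red); there is no depth.
- calibration(name): a dict with "intrinsics" (3x3 intrinsics, pixels), "rvec" (rotation vector, rad) and "tvec" (3), from world to camera coordinates, as OpenCV has them. Camera axes: x right, y down, z forward; pixel columns grow to the right and rows downward; lengths in mm; the calibration is good to about 2 mm. A picture is of the moment at which its call begins. calibration takes no time and is no camera call.
- sign_off(): hands the job in; it is judged then, once.
The state is a dict: "clock": time; "joint_pos": joint angles; "joint_velocities": joint speeds; "joint_efforts": joint torques, N m; "tool_pos": TCP position; "tool_rot": TCP orientation; "wrist_force": force on the tool from outside, world axes, zero at the start; "moment": the same for the moment, N m; "grip_width": finger opening in mm; "grasp_force": force on a finger pad.
Only numpy, scipy, OpenCV 4.12 (cv2) and the standard library are available. Lean on these libraries where they do the work, as an engineer would, in place of code of your own. Each camera call takes 0.05 s, during which the arm holds its last target. There are 200 camera calls.

## Task

Get the hand spice mill ready to grind: first stand the small metal cup upright on the worktop, centred under the tip of the mill's spout, and let go of it. Then take the T-handled key from its wooden stand, turn it until its four-ribbed stem meshes with the cross-shaped opening on top of the mill, slide it fully home against the spring, and finish still holding the key and pressing it down so that it stays home. Leave the other loose things on the island where they are.

Things in the scene. Friction and masses are not known exactly. Their poses are not given: they have to be found in the camera images.
- mill: Round dark steel hand spice mill, fixed to the worktop: foot 116 mm across, body 92 mm across and 86 mm high, its square metal hub sticking up to 96 mm. Origin: centre of its underside on the worktop; z up. An open chute-like spout 24 mm wide leaves its side along the mill's own -y direction, sloping down.
- spout_tip (a point): Middle of the outer end of the mill's spout: 112 mm from the mill's axis along the mill's own -y, 60 mm above the worktop (underside of the spout there about 58 mm, top of its side walls 70 mm at this end and 82 mm at the mill). Axes as the mill. The cup belongs with its centre straight below this point.
- hub_mouth (a point): Centre of the cross-shaped opening in the top of the mill's square hub (46 mm square, top at 96 mm). z up; x and y run along the two slots and turn with the hub. Each slot is 33 mm long, 10.5 mm wide. The hub starts within 45 degrees either way of the mill and turns stiffly (0.15 N m). A spring plunger stands in the middle, its top 20 mm below the mouth.
- plunger (a joint): How far the spring plunger in the mill's hub is pressed down, in m: 0 untouched; the key's foot meets it 20 mm below the mouth; 0.008 with the key fully home (its collar on the hub). The spring takes about 4 N to start and 9 N at home, and lifts the key again if not held down.
- mill_key: Wooden T-bar handle on a steel stem, 160 g. Origin: centre of the stem's foot, z up. Stem 28 mm long, four ribs (8 mm wide, round ends, 30 mm across) along x and y: meshes at any quarter turn, about 1 mm play. Collar 54 mm across, z = 28 to 34 mm; bar z = 34 to 68 mm, 50 mm along x, 16 mm thick along y (grip across y). At the start it hangs by its collar in the stand, at any yaw.
- stand: Beechwood block 64 x 64 x 40 mm, fixed to the worktop, with a 35 mm round hole from the top in which the key stands. Origin: centre of its underside. The key lifts straight out.
- cup: Small open metal cup, 56 mm across the rim (narrower below) and 44 mm high, wall 3 mm, 90 g. Origin: centre of its underside; z up. It can be held across its outside.
- pot_lid: Bystander: steel pot lid, 192 mm across, with a black knob to 48 mm. Origin: centre of its underside.
- mortar: Bystander: white ceramic mortar, 104 mm across and 70 mm high, its pestle leaning in it up to 105 mm. Origin: centre of its underside.
- spatula: Bystander: beechwood spatula 270 mm long lying flat.
- baster: Bystander: green baster about 225 mm long and 48 mm high lying on its side.
- loose_jar: Bystander: glass spice jar 42 mm across and 85 mm high. Origin: centre of its underside.
- pinch_bowl: Bystander: white bowl 84 mm across, 32 mm high. Origin: centre of its underside.
Mind the look-alikes: they are no part of the job. Of the things that look like the mill, the smallest one is meant.

How it is judged (in metres and radians):
On the way, in this order (a step that is already met when the one before it is completed fails the run):
1. the cup stands upright under the spout's tip, let go (horizontal distance between cup and spout_tip below 0.015 m and angle between cup's own z axis and vertical below 0.1 rad and height (world z) of cup below 0.008 m and contact force between the fingers and cup below 0.3 N), for 0.2 s.
2. the key's stem is meshed in the hub (horizontal distance between mill_key and hub_mouth below 0.005 m and angle between mill_key's own z axis and vertical below 0.1 rad and (angle between the x axis of mill_key and the x axis of hub_mouth, either way round below 0.15 rad or angle between the x axis of mill_key and the x axis of hub_mouth, either way round above 1.42 rad) and z of mill_key in the frame of hub_mouth below -0.012 m), for 0.1 s.
At the end, for the whole second after the job is handed in: The cup stands upright on the worktop, let go, its centre within 15 mm of below the spout tip; the key is upright and meshed, its foot at least 25.5 mm below the hub mouth (28 is home), the plunger pressed by over 5.5 mm, the gripper still on the key (all of step 1 and horizontal distance between mill_key and hub_mouth below 0.005 m and angle between mill_key's own z axis and vertical below 0.1 rad and (angle between the x axis of mill_key and the x axis of hub_mouth, either way round below 0.15 rad or angle between the x axis of mill_key and the x axis of hub_mouth, either way round above 1.42 rad) and z of mill_key in the frame of hub_mouth below -0.0255 m and value of joint plunger above 0.0055 m and contact force between the fingers and mill_key above 1 N); the arm keeps its last pose, push and grip.
It fails at once if a bystander is moved by more than 30 mm (distance of any of pot_lid, mortar, spatula, baster, loose_jar, pinch_bowl from where it was at the start of the episode above 0.03 m).
It also fails if it takes over 64 s, if anything falls off the work surface, if the arm or the gripper's body presses on something with over 40 N, if the wrist force passes 120 N, or if a joint passes its speed limit or range.

## Working session

There is one attempt and no reset: what is moved stays moved. The work goes in short steps, Python scripts to look and compute and a tool call to move; the robot and the scene stay as the last step left them, time stands still between calls to the robot, and variables do not carry over. Pictures are saved under pics/ and viewed, at most 10 in all, crops included, and the job is handed in when it is done.

```bash
ls; mkdir -p pics; python3 - <<'E'
from cell import *
import cv2,numpy as np
for n in("scene","top"):
    im=grab_frame(n); cv2.imwrite(f"pics/{n}0.png",im); c=calibration(n)
    cv2.imwrite(f"pics/{n}0x.png",cv2.resize(im,(800,600),interpolation=cv2.INTER_CUBIC))
    R=cv2.Rodrigues(np.array(c["rvec"],float))[0]; print(n,c["intrinsics"],(-R.T@np.array(c["tvec"],float).ravel()).round(),R.round(2).tolist())
s=state();print(s["tool_pos"],s["tool_rot"],s["grip_width"],s["clock"])
E
```

```text
pics
scene [[406.25995881   0.         254.88704562]
 [  0.         406.25995881 197.21002177]
 [  0.           0.           1.        ]] [ 957. -385. 1183.] [[0.67, 0.74, 0.01], [0.64, -0.57, -0.51], [-0.37, 0.35, -0.86]]
top [[425.32337102   0.         256.13114067]
 [  0.         425.32337102 188.72820724]
 [  0.           0.           1.        ]] [ 285.   60. 1372.] [[-0.01, -1.0, -0.0], [-0.99, 0.01, -0.17], [0.17, -0.0, -0.99]]
[213.31034167 506.39489912 204.42845525] [-6.22127105e-01 -3.07877546e+00  2.99039386e-03] 94.28788739949952 0.1
```

View pics/top0x.png

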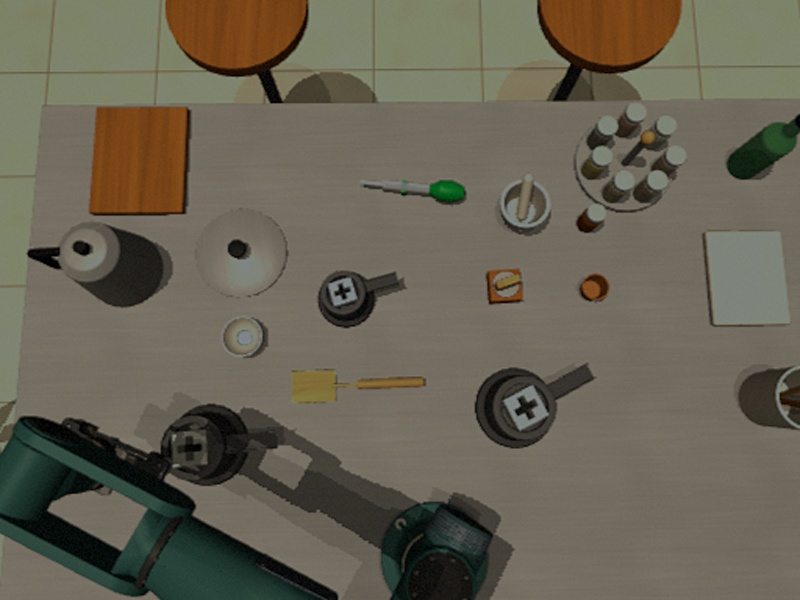

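View pics/scene0x.png

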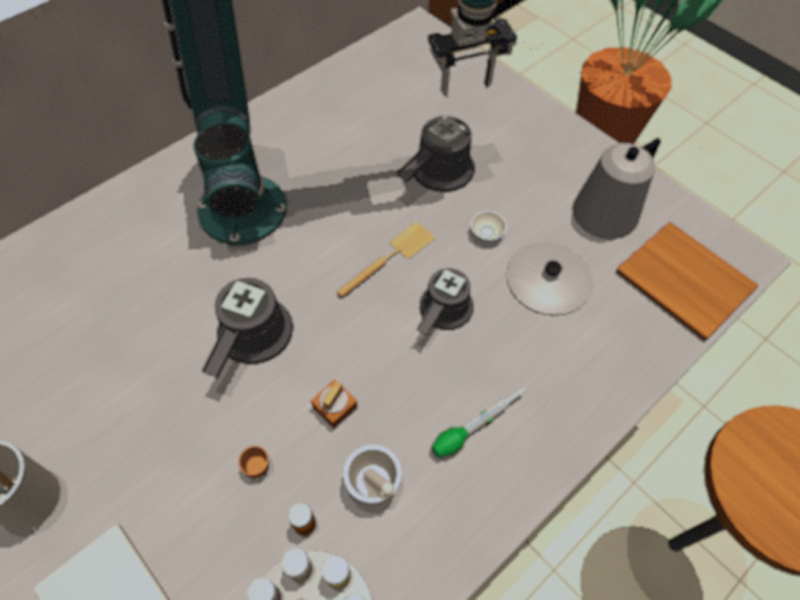

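The top picture shows three mill-like things (800x600 pixels): (345,297), (517,405) and (205,445). The one at (345,297) is clearly the smallest, so it is the one meant. The key in its stand is at (506,284) and the copper cup is at (594,288). I'll confirm these in one enlarged crop.

```bash
python3 - <<'E'
import cv2,numpy as np
t=cv2.imread("pics/top0.png");s=cv2.imread("pics/scene0.png")
def crop(im,x,y,w=66,h=50,k=6):
    c=cv2.resize(im[y:y+h,x:x+w],None,fx=k,fy=k,interpolation=cv2.INTER_CUBIC)
    for i in range(0,w,10): cv2.putText(c,str(x+i),(i*k,8),0,.3,(0,0,255)); cv2.line(c,(i*k,10),(i*k,14),(0,0,255))
    for i in range(0,h,10): cv2.putText(c,str(y+i),(0,i*k+4),0,.3,(0,0,255))
    return c
m=np.vstack([np.hstack([crop(t,200,165),crop(t,305,160)]),np.hstack([crop(s,260,165),crop(s,190,235)])])
m2=crop(t,355,160,40,50)
m[0:300,396+0:396+396]=np.hstack([crop(t,308,160,33,50),crop(t,365,160,33,50)])
cv2.imwrite("pics/c1.png",m);print(m.shape)
E
```

```text
(600, 792, 3)
```

View pics/c1.png

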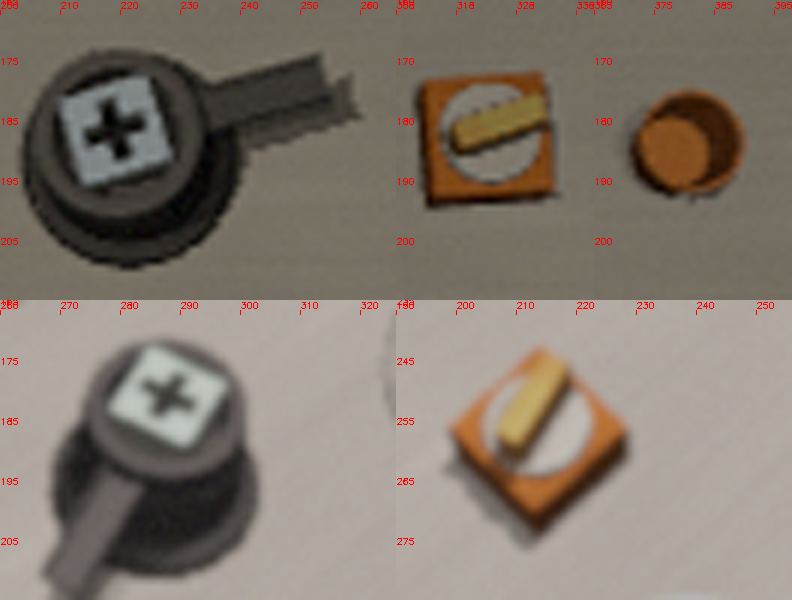

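The crop confirms the targets. In top pixels, the smallest mill has its hub near (219,186) and its spout tip near (254,177). The key's collar is near (323.5,182), with the bar at about -21° in the image, and the cup rim centre is near (380.7,183.4). Next I'll refine these with subpixel segmentation in both cameras.

```bash
cat > h.py <<'E'
import cv2,numpy as np
from cell import *
def bp(cam,uv,z):
    c=calibration(cam);K=np.array(c["intrinsics"],float);R=cv2.Rodrigues(np.array(c["rvec"],float))[0];t=np.array(c["tvec"],float).ravel()
    uv=np.atleast_2d(np.array(uv,float));d=(R.T@np.linalg.inv(K)@np.c_[uv,np.ones(len(uv))].T).T;o=-R.T@t
    return (o+d*((z-o[2])/d[:,2])[:,None])[:,:2]
def mask(im,x,y,w,h,f,k=8):
    c=cv2.resize(im[y:y+h,x:x+w],None,fx=k,fy=k,interpolation=cv2.INTER_CUBIC)
    m=f(cv2.cvtColor(c,cv2.COLOR_BGR2HSV).astype(int)).astype(np.uint8)
    cs=cv2.findContours(m,cv2.RETR_EXTERNAL,cv2.CHAIN_APPROX_NONE)[0]
    p=max(cs,key=cv2.contourArea)[:,0]
    return (p+.5)/k-.5+[x,y]
def circ(P,r=None):
    from scipy.optimize import least_squares
    c=P.mean(0)
    f=lambda q:np.hypot(*(P-q[:2]).T)-(q[2] if r is None else r)
    return least_squares(f,[*c,r or 25],loss="soft_l1",f_scale=.7).x.round(1)
def rect(P):
    (c,s,a)=cv2.minAreaRect(P.astype(np.float32)); return np.round(c,1),np.round(s,1),round(a%90,1)
E
python3 - <<'E'
from h import *
I={n:cv2.imread(f"pics/{n}0.png") for n in("top","scene")}
W={"top":((203,170,32,30),(310,170,24,25),(367,168,30,30)),"scene":((273,166,30,30),(198,240,32,30),(150,280,28,28))}
for n,(a,b,c) in W.items():
    print(n,"hub",rect(bp(n,mask(I[n],*a,lambda h:(h[...,2]>125)&(h[...,1]<60)),96)))
    P=mask(I[n],*b,lambda h:(h[...,2]>115)&(h[...,1]<70));H=bp(n,P,34);Hh=cv2.convexHull(H.astype(np.float32))[:,0]
    print(" collar",circ(Hh),circ(Hh,27))
    B=mask(I[n],*b,lambda h:(h[...,0]>16)&(h[...,0]<40)&(h[...,1]>90)&(h[...,2]>90)); print(" bar",rect(bp(n,B,68)))
    C=mask(I[n],*c,lambda h:(h[...,1]>110)&(h[...,0]<20));Ch=cv2.convexHull(bp(n,C,44).astype(np.float32))[:,0];print(" cup",circ(Ch),circ(Ch,28))
q=lambda x,y,o:((x+.5)/6-.5+o[0],(y+.5)/6-.5+o[1])
print("tip",bp("top",[q(327.5,73,(200,165))],70), "mill body",bp("top",[q(121,133,(200,165))],86),"foot",bp("top",[q(131,158,(200,165))],8))
print("bar ends top",bp("top",[q(453-396,125,(308,160)),q(543-396,93,(308,160))],68))
E
```

```text
top hub (array([512.7, 172.2]), array([44. , 44.9]), 17.2)
 collar [ 533.2 -158.4   23.7] [ 537.6 -157.8   27. ]
 bar (array([ 535.2, -157.2]), array([15.8, 52. ]), 18.3)
 cup [ 525.2 -335.6   29.7] [ 525.8 -337.    28. ]
scene hub (array([502.9, 182. ]), array([ 97.4, 101.1]), 44.5)
 collar [ 526.2 -147.    66. ] [ 522.4 -141.4   27. ]
 bar (array([ 530.6, -151.1]), array([17.7, 49.8]), 21.8)
 cup [ 529.9 -336.6   27.6] [ 530.2 -336.7   28. ]
tip [[545.85345546  63.98969209]] mill body [[512.3983616  169.90938217]] foot [[512.34669083 171.06741678]]
bar ends top [[ 532.64557438 -132.29103802]
 [ 549.15967991 -179.79114076]]
```

The rows are not in the units I measure in: shifts go in shares of 50 mm and turns go in shares of 45 degrees. I convert before sending: 0.145 rad / 0.7854 = 0.1846.

>>> crank_tcp([
  [[0, 0, 0.1846], [0, 0, 0], 94],
  [[0, 0, 0.1846], [0, 0, 0], 94],
  [[0, 0, 0.1846], [0, 0, 0], 94],
  [[0, 0, 0.1846], [0, 0, 0], 94],
  [[0, 0, 0.1846], [0, 0, 0], 94],
  [[0, 0, 0.1846], [0, 0, 0], 94],
  [[0, 0, 0], [0, 0, 0], 94],
], squeeze=40)

```text
clock: 0.8
tool_pos: [213.4, 506.6, 204.8]
tool_rot: [1.862, 2.53, -0.002]
wrist_force: [1.1, -0.7, -1.3]
grip_width: 94.4
grasp_force: 0.0
```

```bash
cat >> h.py <<'E'
def go(x,y,z,yaw=None):
    s=state();R=cv2.Rodrigues(np.array(s["tool_rot"],float))[0];d=np.array([x,y,z])-s["tool_pos"]
    a=np.degrees(np.arctan2(R[1,1],R[0,1])); out=dict(d=(R.T@d).round(1).tolist(),yawy=round(a,2),tilt=np.degrees(R[:2,2]).round(2).tolist(),tcp=np.round(s["tool_pos"],1).tolist(),F=np.round(s["wrist_force"],1).tolist(),grip=(round(s["grip_width"],1),round(s["grasp_force"],1)),t=round(s["clock"],1))
    if yaw is not None: out["rz"]=round(np.radians((a-yaw+90)%180-90),3)
    print(out)
E
python3 - <<'E'
from h import *
n="scene";im=cv2.imread("pics/scene0.png")
hs=cv2.cvtColor(im,cv2.COLOR_BGR2HSV);print("table",hs[215,330],"hub",hs[178,285],"collar",hs[258,218],"bar",hs[252,213])
v=int(hs[215,330][2])
for th in (v+12,v+22):
    print("hub",rect(bp(n,mask(im,273,166,30,30,lambda h:(h[...,2]>th)),96)))
    H=bp(n,mask(im,203,245,22,22,lambda h:(h[...,2]>th-8)&(h[...,1]<60)),46);print(circ(cv2.convexHull(H.astype(np.float32))[:,0],27),circ(cv2.convexHull(H.astype(np.float32))[:,0]))
print(rect(bp(n,mask(im,198,240,32,30,lambda h:(h[...,0]>16)&(h[...,0]<40)&(h[...,1]>90)&(h[...,2]>150)),80)))
q=lambda x,y,o:((x+.5)/6-.5+o[0],(y+.5)/6-.5+o[1])
go(527,-337,130,17.3)
E
```

```text
table [ 17  23 176] hub [ 47  13 136] collar [ 19  19 190] bar [ 21 119 188]
hub (array([527.7, 166.3]), array([15.9, 13.2]), 18.6)
[ 528.4 -152.2   27. ] [ 534.8 -150.1   21.8]
hub (array([529.4, 166.8]), array([7.9, 4.6]), 20.9)
[ 526.3 -152.3   27. ] [ 533.9 -151.    20.2]
(array([ 533.5, -153.6]), array([15.1, 47.7]), 19.5)
{'d': [-898.6, 48.3, 75.6], 'yawy': np.float64(17.32), 'tilt': [-0.03, -0.06], 'tcp': [213.4, 506.6, 204.8], 'F': [1.1, -0.7, -1.3], 'grip': (94.4, 0.0), 't': 0.8, 'rz': np.float64(0.0)}
```

Scaled: -45 mm is -0.9, 2.5 mm is 0.05.

>>> crank_tcp([
  [[0, 0, 0], [-0.9, 0.05, 0], 94],
  [[0, 0, 0], [-0.9, 0.05, 0], 94],
  [[0, 0, 0], [-0.9, 0.05, 0], 94],
  [[0, 0, 0], [-0.9, 0.05, 0], 94],
  [[0, 0, 0], [-0.9, 0.05, 0], 94],
  [[0, 0, 0], [-0.9, 0.05, 0], 94],
  [[0, 0, 0], [-0.9, 0.05, 0], 94],
  [[0, 0, 0], [-0.9, 0.05, 0], 94],
  [[0, 0, 0], [-0.9, 0.05, 0], 94],
  [[0, 0, 0], [-0.9, 0.05, 0], 94],
], quiet=true)

```text
ok
```

>>> crank_tcp([
  [[0, 0, 0], [-0.9, 0.05, 0], 94],
  [[0, 0, 0], [-0.9, 0.05, 0], 94],
  [[0, 0, 0], [-0.9, 0.05, 0], 94],
  [[0, 0, 0], [-0.9, 0.05, 0], 94],
  [[0, 0, 0], [-0.9, 0.05, 0], 94],
  [[0, 0, 0], [-0.9, 0.05, 0], 94],
  [[0, 0, 0], [-0.9, 0.05, 0], 94],
  [[0, 0, 0], [-0.9, 0.05, 0], 94],
  [[0, 0, 0], [-0.9, 0.05, 0], 94],
  [[0, 0, 0], [0, 0, 0], 94],
], quiet=true)

```text
ok
```

```bash
python3 -c "
from h import *
go(527,-336.7,12,17.3)"
```

```text
{'d': [-39.5, 2.7, 190.3], 'yawy': np.float64(17.21), 'tilt': [-0.19, 0.04], 'tcp': [513.4, -299.8, 202.4], 'F': [0.6, 0.2, 0.1], 'grip': (93.8, 0.0), 't': 2.8, 'rz': np.float64(-0.002)}
```

Scaled: 40 mm is 0.8, 30 mm is 0.6.

>>> crank_tcp([
  [[0, 0, 0], [-0.4, 0.03, 0.6], 94],
  [[0, 0, 0], [-0.39, 0.02, 0.8], 94],
  [[0, 0, 0], [0, 0, 0.8], 94],
  [[0, 0, 0], [0, 0, 0.8], 94],
  [[0, 0, 0], [0, 0, 0.6], 94],
  [[0, 0, 0], [0, 0, 0.2], 94],
  [[0, 0, 0], [0, 0, 0], 94],
], quiet=true)

```text
ok
```

```bash
python3 -c "
from h import *
go(527,-336.7,12,17.3);go(527,-336.7,12,17.3)"
```

```text
{'d': [-5.9, -1.0, 1.7], 'yawy': np.float64(17.41), 'tilt': [-0.18, 0.15], 'tcp': [526.2, -330.8, 13.8], 'F': [0.5, 0.6, 0.7], 'grip': (94.1, 0.0), 't': 3.5, 'rz': np.float64(0.002)}
{'d': [-5.9, -1.0, 1.7], 'yawy': np.float64(17.41), 'tilt': [-0.18, 0.15], 'tcp': [526.2, -330.8, 13.8], 'F': [0.5, 0.6, 0.7], 'grip': (94.1, 0.0), 't': 3.5, 'rz': np.float64(0.002)}
```

>>> crank_tcp([
  [[0, 0, 0], [0, 0, 0], 60],
  [[0, 0, 0], [0, 0, 0], 45],
  [[0, 0, 0], [0, 0, 0], 40],
  [[0, 0, 0], [0, 0, 0], 40],
  [[0, 0, 0], [0, 0, 0], 40],
  [[0, 0, 0], [0, 0, 0], 40],
  [[0, 0, 0], [0, 0, 0], 40],
  [[0, 0, 0], [0, 0, 0], 40],
], squeeze=15)

```text
clock: 4.3
tool_pos: [527.6, -332.6, 16.2]
tool_rot: [1.862, 2.53, -0.0]
wrist_force: [-0.4, 0.5, 3.8]
grip_width: 55.2
grasp_force: 15.0
```

Scaled: -40 mm is -0.8, -20 mm is -0.4.

>>> crank_tcp([
  [[0, 0, 0], [0, 0, -0.2], 40],
  [[0, 0, 0], [0, 0, -0.4], 40],
  [[0, 0, 0], [0, 0, -0.8], 40],
  [[0, 0, 0], [0, 0, -0.8], 40],
  [[0, 0, 0], [0, 0, -0.4], 40],
  [[0, 0, 0], [0, 0, 0], 40],
  [[0, 0, 0], [0, 0, 0], 40],
])

```text
clock: 5.0
tool_pos: [527.1, -332.0, 144.7]
tool_rot: [-1.861, -2.53, -0.0]
wrist_force: [-0.2, -0.2, -0.7]
grip_width: 55.2
grasp_force: 15.0
```

```bash
python3 - <<'E'
from h import *
im=grab_frame("top");cv2.imwrite("pics/t2.png",im);s2=grab_frame("scene");cv2.imwrite("pics/s2.png",s2)
a=cv2.resize(im[160:210,355:415],None,fx=6.6,fy=6.6,interpolation=cv2.INTER_CUBIC);b=cv2.resize(s2[235:320,120:200],None,fx=5,fy=5,interpolation=cv2.INTER_CUBIC)
o=np.zeros((425,800,3),np.uint8);o[:330,:396]=a[:330];o[:425,398:798]=b;cv2.imwrite("pics/c2.png",o);go(563.8,7.2,130,17.3)
E
```

```text
{'d': [312.0, 136.6, 13.5], 'yawy': np.float64(17.31), 'tilt': [-0.22, 0.18], 'tcp': [526.3, -331.4, 142.6], 'F': [-0.2, -0.8, -1.4], 'grip': (55.2, 15.0), 't': 5.1, 'rz': np.float64(0.0)}
```

View pics/c2.png

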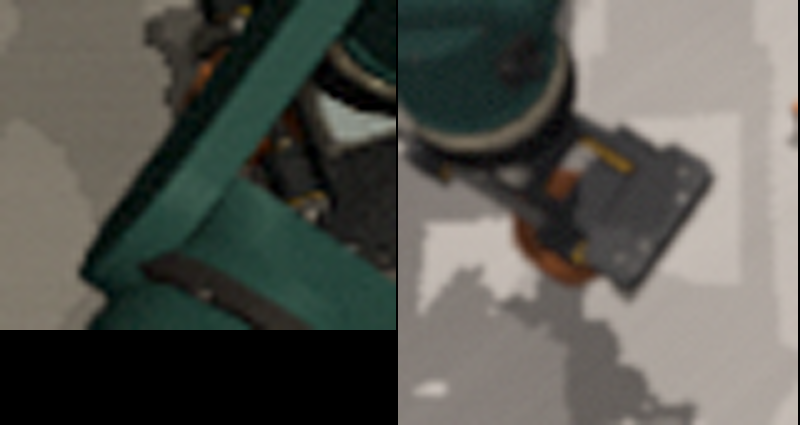

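The cup hangs between the fingers: the scene crop shows it orange at about (550,240). I'll carry it to just outside the spout tip.

Scaled: 31 mm is 0.62, 30 mm is 0.6.

>>> crank_tcp([
  [[0, 0, 0], [0.62, 0.28, 0], 40],
  [[0, 0, 0], [0.62, 0.28, 0], 40],
  [[0, 0, 0], [0.62, 0.28, 0], 40],
  [[0, 0, 0], [0.62, 0.28, 0], 40],
  [[0, 0, 0], [0.62, 0.28, 0], 40],
  [[0, 0, 0], [0.62, 0.28, 0], 40],
  [[0, 0, 0], [0.62, 0.28, 0], 40],
  [[0, 0, 0], [0.6, 0.26, 0], 40],
  [[0, 0, 0], [0.6, 0.26, 0], 40],
  [[0, 0, 0], [0.6, 0.24, 0], 40],
  [[0, 0, 0], [0, 0, 0], 40],
  [[0, 0, 0], [0, 0, 0], 40],
], quiet=true)

```text
ok
```

```bash
python3 -c "
from h import *
go(565.4,2,16.7,17.3)
im=grab_frame('top');cv2.imwrite('pics/t3.png',im)
im=grab_frame('scene');cv2.imwrite('pics/s3.png',im)
go(565.4,2,16.7,17.3)"
```

```text
{'d': [0.1, 1.1, 126.7], 'yawy': np.float64(17.39), 'tilt': [-0.22, -0.02], 'tcp': [564.9, 1.7, 143.4], 'F': [-0.2, -0.2, -1.2], 'grip': (54.8, 15.0), 't': 6.3, 'rz': np.float64(0.002)}
{'d': [1.4, 0.9, 127.4], 'yawy': np.float64(17.26), 'tilt': [-0.14, -0.02], 'tcp': [565.3, 0.5, 144.1], 'F': [0.3, 0.1, -1.6], 'grip': (55.3, 15.0), 't': 6.4, 'rz': np.float64(-0.001)}
```

Scaled: 40 mm is 0.8, 30 mm is 0.6.

>>> crank_tcp([
  [[0, 0, 0], [0, 0.02, 0.8], 40],
  [[0, 0, 0], [0, 0, 0.8], 40],
  [[0, 0, 0], [0, 0, 0.6], 40],
  [[0, 0, 0], [0, 0, 0.34], 40],
  [[0, 0, 0], [0, 0, 0], 40],
  [[0, 0, 0], [0.4, 0, 0], 40],
  [[0, 0, 0], [0.4, 0, 0], 40],
  [[0, 0, 0], [0.4, 0, 0], 40],
  [[0, 0, 0], [0.216, 0, 0], 40],
  [[0, 0, 0], [0, 0, 0], 40],
])

```text
clock: 7.4
tool_pos: [545.9, 69.5, 19.0]
tool_rot: [1.861, 2.531, 0.001]
wrist_force: [0.1, -0.1, -1.6]
grip_width: 55.1
grasp_force: 15.0
```

```bash
python3 - <<'E'
from h import *
im=grab_frame("top");cv2.imwrite("pics/t4.png",im);s2=grab_frame("scene");cv2.imwrite("pics/s4.png",s2)
r=lambda m,k:cv2.resize(m,None,fx=k,fy=k,interpolation=cv2.INTER_CUBIC)
o=np.hstack([r(im[145:235,200:300],4),r(s2[150:240,230:330],4)]);cv2.imwrite("pics/c4.png",o);go(544.6,68.9,13.7,17.3)
E
```

```text
{'d': [1.0, -1.4, 5.2], 'yawy': np.float64(17.29), 'tilt': [0.05, -0.03], 'tcp': [546.3, 68.4, 18.9], 'F': [0.7, 1.1, -0.5], 'grip': (55.1, 15.0), 't': 7.5, 'rz': np.float64(-0.0)}
```

View pics/c4.png

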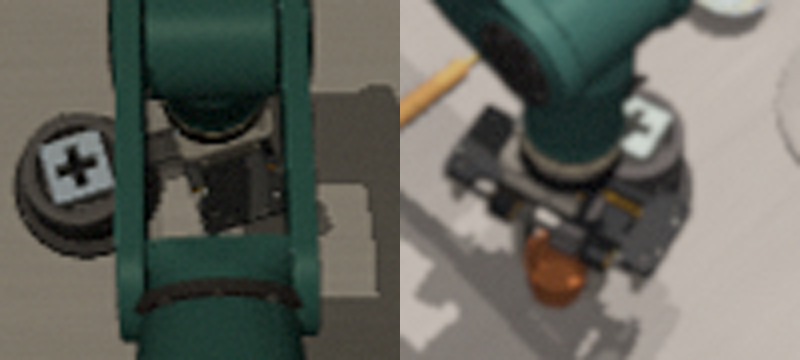

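The scene crop shows the cup at (555,270), held in front of the mill. It is partly hidden, so I'll lower it gently and release.

Scaled: 1.5 mm is 0.03, 1 mm is 0.02.

```bash
python3 -c "
from h import *
print(bp('scene',[[268.7,223.7],[268,216]],4))"
```

```text
[[552.44211282  59.51745113]
 [530.23815083  77.13722098]]
```

>>> crank_tcp([
  [[0, 0, 0], [0, 0, 0.03], 40],
  [[0, 0, 0], [0, 0, 0.03], 40],
  [[0, 0, 0], [0, 0, 0.02], 40],
  [[0, 0, 0], [0, 0, 0], 40],
])

```text
clock: 7.9
tool_pos: [545.7, 68.8, 14.1]
tool_rot: [-1.862, -2.529, 0.001]
wrist_force: [-0.2, 0.5, -0.9]
grip_width: 54.9
grasp_force: 15.0
```

Scaled: 1 mm is 0.02.

>>> crank_tcp([
  [[0, 0, 0], [0, 0, 0.02], 40],
  [[0, 0, 0], [0, 0, 0], 40],
], only="pos|force")

```text
tool_pos: [545.7, 69.1, 13.3]
wrist_force: [-0.2, 0.4, -1.2]
grasp_force: 15.0
```

>>> crank_tcp([
  [[0, 0, 0], [0, 0, 0.02], 40],
  [[0, 0, 0], [0, 0, 0], 40],
], only="pos|force")

```text
tool_pos: [546.0, 69.1, 13.0]
wrist_force: [-0.9, -0.1, 1.0]
grasp_force: 15.0
```

Contact with the worktop. Releasing and rising.

Scaled: -45 mm is -0.9, -40 mm is -0.8.

>>> crank_tcp([
  [[0, 0, 0], [0, 0, 0.01], 40],
  [[0, 0, 0], [0, 0, 0], 60],
  [[0, 0, 0], [0, 0, 0], 75],
  [[0, 0, 0], [0, 0, 0], 94],
  [[0, 0, 0], [0, 0, 0], 94],
  [[0, 0, 0], [0, 0, 0], 94],
  [[0, 0, 0], [0, 0, -0.2], 94],
  [[0, 0, 0], [0, 0, -0.6], 94],
  [[0, 0, 0], [0, 0, -0.9], 94],
  [[0, 0, 0], [0, 0, -0.9], 94],
  [[0, 0, 0], [0, 0, -0.8], 94],
  [[0, 0, 0], [0, 0, 0], 94],
], only="pos|force|width")

```text
tool_pos: [549.6, 69.3, 191.0]
wrist_force: [0.9, 0.6, 0.7]
grip_width: 93.9
grasp_force: 0.0
```

>>> crank_tcp([
  [[0, 0, 0], [-0.8, -0.2, 0], 94],
  [[0, 0, 0], [-0.9, -0.3, 0], 94],
  [[0, 0, 0], [-0.9, -0.3, 0], 94],
  [[0, 0, 0], [-0.9, -0.3, 0], 94],
  [[0, 0, 0], [-0.68, -0.34, 0], 94],
  [[0, 0, 0], [0, 0, 0], 94],
], only="pos|force|width")

```text
tool_pos: [538.0, -156.2, 181.2]
wrist_force: [-0.1, 0.2, 0.9]
grip_width: 93.9
grasp_force: 0.0
```

```bash
python3 - <<'E'
from h import *
im=grab_frame("top");cv2.imwrite("pics/t5.png",im);s2=grab_frame("scene");cv2.imwrite("pics/s5.png",s2)
r=lambda m,k:cv2.resize(m,None,fx=k,fy=k,interpolation=cv2.INTER_CUBIC)
o=np.hstack([r(im[155:225,205:271],6),r(s2[165:235,245:311],6)]);cv2.imwrite("pics/c5.png",o);go(533,-154.8,150,19)
E
```

```text
{'d': [-0.8, -6.3, 31.5], 'yawy': np.float64(17.19), 'tilt': [-0.04, 0.06], 'tcp': [538.8, -152.3, 181.5], 'F': [0.2, 1.1, -0.5], 'grip': (94.0, 0.0), 't': 10.2, 'rz': np.float64(-0.032)}
```

View pics/c5.png

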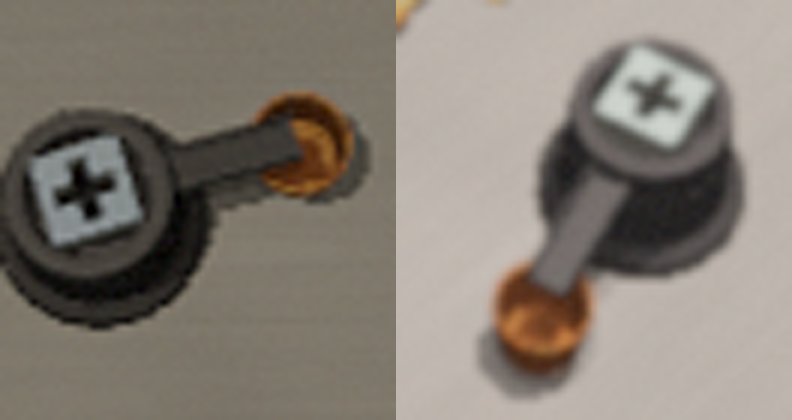

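The cup stands upright with its rim centred near (306,144) in the left crop, and the spout end is near (296,141). I'll check the offset numerically.

```bash
python3 - <<'E'
from h import *
im=cv2.imread("pics/t5.png");s=cv2.imread("pics/s5.png")
f=lambda h:(h[...,1]>110)&(h[...,0]<20)&(h[...,2]>40)
for n,i,w in(("top",im,(243,165,26,30)),("scene",s,(258,205,24,26))):
    C=cv2.convexHull(bp(n,mask(i,*w,f),44).astype(np.float32))[:,0];print(n,circ(C),circ(C,28))
print(bp("top",[[255.6,178.6]],44),"tip",bp("top",[[253.9,177.8]],70))
h=lambda h:(h[...,2]>125)&(h[...,1]<60)
P=mask(im,203,170,32,30,h);print("hub",rect(bp("top",P,96)))
q=cv2.resize(s[166:196,270:305],None,fx=8,fy=8,interpolation=cv2.INTER_CUBIC)
# scene hub corners by hand from crop
q=lambda x,y:((x-396+.5)/6-.5+245,(y+.5)/6-.5+165)
B=bp("scene",[q(639,40),q(716,76),q(671,149),q(593,108)],96);print(B.round(1),B.mean(0))
print("cross centre scene",bp("scene",[q(655,96)],96),"top",bp("top",[((85.5)/6-.5+205,(190.5)/6-.5+155)],96))
E
```

```text
top [545.   62.7  28.2] [545.1  62.6  28. ]
scene [550.2  60.1  29.4] [550.4  59.4  28. ]
[[545.00655949  59.55584502]] tip [[542.52220867  64.85207895]]
hub (array([512.8, 172.3]), array([44.8, 45.6]), 17.5)
[[480.6 194.1]
 [524.6 208.7]
 [541.3 158.4]
 [495.6 145.5]] [510.51925669 176.69320212]
cross centre scene [[512.02647825 175.38140737]] top [[512.21178862 172.11252668]]
```

The cup is within about 3 mm of its target. Now the key.

Scaled: 40 mm is 0.8, 30 mm is 0.6, -0.032 rad / 0.7854 = -0.0407.

>>> crank_tcp([
  [[0, 0, -0.0407], [-0.01, -0.11, 0], 94],
  [[0, 0, 0], [0, 0, 0.8], 94],
  [[0, 0, 0], [0, 0, 0.6], 94],
  [[0, 0, 0], [0, 0, 0], 94],
  [[0, 0, 0], [0, 0, 0], 94],
], squeeze=40, quiet=true)

```text
ok
```

```bash
python3 -c "
from h import *
go(533,-154.8,50,19);s=grab_frame('scene');cv2.imwrite('pics/s6.png',s);go(533,-154.8,50,19)"
```

```text
{'d': [-1.8, -1.8, 62.0], 'yawy': np.float64(19.24), 'tilt': [-0.05, 0.04], 'tcp': [534.1, -152.5, 112.0], 'F': [-0.4, -0.4, 0.3], 'grip': (94.1, 0.0), 't': 10.7, 'rz': np.float64(0.004)}
{'d': [-0.8, -2.6, 63.5], 'yawy': np.float64(19.23), 'tilt': [0.12, -0.02], 'tcp': [535.1, -153.1, 113.5], 'F': [0.0, 0.6, -0.7], 'grip': (94.1, 0.0), 't': 10.8, 'rz': np.float64(0.004)}
```

Scaled: 30 mm is 0.6, -2.2 mm is -0.044.

>>> crank_tcp([
  [[0, 0, 0], [-0.026, -0.044, 0.6], 94],
  [[0, 0, 0], [0, 0, 0.4], 94],
  [[0, 0, 0], [0, 0, 0.25], 94],
  [[0, 0, 0], [0, 0, 0], 94],
  [[0, 0, 0], [0, 0, 0], 94],
], squeeze=5, only="pos|force|width")

```text
tool_pos: [533.6, -156.1, 51.1]
wrist_force: [-0.2, -0.3, -0.2]
grip_width: 94.1
grasp_force: 0.0
```

>>> crank_tcp([
  [[0, 0, 0], [0, 0, 0], 60],
  [[0, 0, 0], [0, 0, 0], 30],
  [[0, 0, 0], [0, 0, 0], 10],
  [[0, 0, 0], [0, 0, 0], 10],
  [[0, 0, 0], [0, 0, 0], 10],
  [[0, 0, 0], [0, 0, 0], 10],
  [[0, 0, 0], [0, 0, 0], 10],
  [[0, 0, 0], [0, 0, 0], 10],
  [[0, 0, 0], [0, 0, 0], 10],
], squeeze=5)

```text
clock: 12.15
tool_pos: [532.4, -155.8, 49.4]
tool_rot: [-1.821, -2.56, -0.0]
wrist_force: [0.1, -0.4, 0.2]
grip_width: 25.5
grasp_force: 0.0
```

>>> crank_tcp([
  [[0, 0, 0], [0, 0, 0], 10],
  [[0, 0, 0], [0, 0, 0], 10],
  [[0, 0, 0], [0, 0, 0], 10],
], squeeze=45)

```text
clock: 12.45
tool_pos: [532.7, -155.8, 49.5]
tool_rot: [1.821, 2.559, 0.001]
wrist_force: [1.3, -0.4, -1.0]
grip_width: 15.5
grasp_force: 45.0
```

Scaled: -40 mm is -0.8, -30 mm is -0.6.

>>> crank_tcp([
  [[0, 0, 0], [0, 0, -0.1], 10],
  [[0, 0, 0], [0, 0, -0.3], 10],
  [[0, 0, 0], [0, 0, -0.6], 10],
  [[0, 0, 0], [0, 0, -0.8], 10],
  [[0, 0, 0], [0, 0, -0.6], 10],
  [[0, 0, 0], [0, 0, 0], 10],
], only="pos|force|width")

```text
tool_pos: [534.8, -157.1, 176.7]
wrist_force: [1.3, 0.8, -0.9]
grip_width: 15.6
grasp_force: 45.0
```

>>> crank_tcp([
  [[0, 0, 0], [0.4, 0.112, 0], 10],
  [[0, 0, 0], [0.7, 0.196, 0], 10],
  [[0, 0, 0], [0.8, 0.224, 0], 10],
  [[0, 0, 0], [0.8, 0.224, 0], 10],
  [[0, 0, 0], [0.8, 0.224, 0], 10],
  [[0, 0, 0], [0.8, 0.224, 0], 10],
  [[0, 0, 0], [0.8, 0.224, 0], 10],
  [[0, 0, 0], [0.8, 0.224, 0], 10],
  [[0, 0, 0], [0.426, 0.126, 0], 10],
  [[0, 0, 0.0446], [0, 0, 0], 10],
  [[0, 0, 0], [0, 0, 0], 10],
  [[0, 0, 0], [0, 0, 0], 10],
], only="pos|force|width")

```text
tool_pos: [512.0, 171.6, 168.5]
wrist_force: [-0.5, 0.5, -1.8]
grip_width: 15.7
grasp_force: 45.0
```

```bash
python3 - <<'E'
from h import *
im=grab_frame("top");cv2.imwrite("pics/t7.png",im);s2=grab_frame("scene");cv2.imwrite("pics/s7.png",s2)
r=lambda m,k:cv2.resize(m,None,fx=k,fy=k,interpolation=cv2.INTER_CUBIC)
o=np.hstack([r(im[155:225,190:256],6),r(s2[135:205,245:311],6)]);cv2.imwrite("pics/c7.png",o);go(512.3,172,126,17.3)
E
```

```text
{'d': [0.7, 0.1, 43.0], 'yawy': np.float64(17.1), 'tilt': [-0.07, -0.03], 'tcp': [512.5, 171.4, 169.0], 'F': [0.0, -0.5, -1.0], 'grip': (15.8, 45.0), 't': 14.3, 'rz': np.float64(-0.004)}
```

View pics/c7.png

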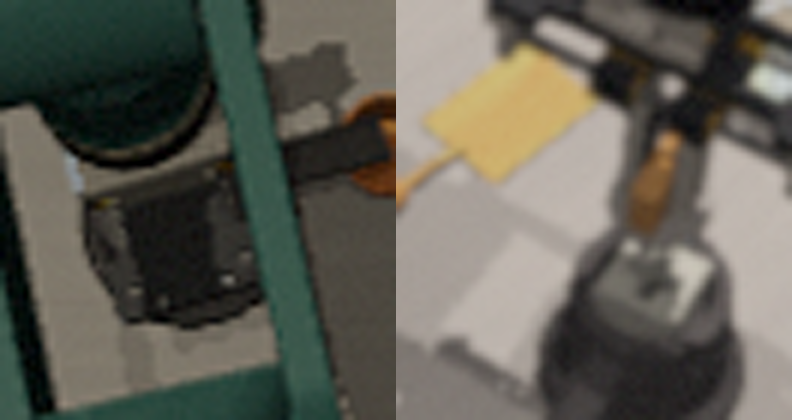

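The key is held upright above the hub: the bar is at (655,185) and the hub top near (655,290) in the right crop. I'll descend carefully now, watching force.

Scaled: 15 mm is 0.3, 12 mm is 0.24.

>>> crank_tcp([
  [[0, 0, 0], [0, 0, 0.3], 10],
  [[0, 0, 0], [0, 0, 0.24], 10],
  [[0, 0, 0], [0, 0, 0.1], 10],
  [[0, 0, 0], [0, 0, 0], 10],
], only="pos|force:")

```text
tool_pos: [511.6, 171.6, 135.3]
wrist_force: [-0.1, -0.0, -1.8]
grasp_force: 45.0
```

>>> crank_tcp([
  [[0, 0, 0], [0, 0, 0.04], 10],
  [[0, 0, 0], [0, 0, 0.04], 10],
  [[0, 0, 0], [0, 0, 0.04], 10],
  [[0, 0, 0], [0, 0, 0], 10],
], only="pos|force:")

```text
tool_pos: [512.7, 172.1, 131.4]
wrist_force: [-0.2, -0.8, -0.9]
grasp_force: 45.0
```

>>> crank_tcp([
  [[0, 0, 0], [0, 0, 0.02], 10],
  [[0, 0, 0], [0, 0, 0.02], 10],
  [[0, 0, 0], [0, 0, 0], 10],
], only="pos|force:")

```text
tool_pos: [513.0, 172.2, 129.6]
wrist_force: [0.7, -0.5, -2.2]
grasp_force: 45.0
```

Scaled: 1.5 mm is 0.03.

>>> crank_tcp([
  [[0, 0, 0], [0, 0, 0.03], 10],
  [[0, 0, 0], [0, 0, 0.03], 10],
  [[0, 0, 0], [0, 0, 0], 10],
], only="pos|force:")

```text
tool_pos: [513.1, 172.2, 126.4]
wrist_force: [0.9, 0.2, -2.6]
grasp_force: 45.0
```

>>> crank_tcp([
  [[0, 0, 0], [0, 0, 0.03], 10],
  [[0, 0, 0], [0, 0, 0.03], 10],
  [[0, 0, 0], [0, 0, 0], 10],
], only="pos|force:")

```text
tool_pos: [513.2, 172.2, 123.5]
wrist_force: [2.4, 0.3, -2.4]
grasp_force: 45.0
```

Scaled: 1.5 mm is 0.03, 0.7 mm is 0.014.

>>> crank_tcp([
  [[0, 0, 0], [-0.004, 0.014, 0.03], 10],
  [[0, 0, 0], [0, 0, 0.03], 10],
  [[0, 0, 0], [0, 0, 0.03], 10],
  [[0, 0, 0], [0, 0, 0.03], 10],
  [[0, 0, 0], [0, 0, 0], 10],
], only="pos|force:")

```text
tool_pos: [513.3, 172.1, 117.0]
wrist_force: [1.5, 0.9, -1.8]
grasp_force: 45.0
```

>>> crank_tcp([
  [[0, 0, 0], [0, 0, 0.03], 10],
  [[0, 0, 0], [0, 0, 0.03], 10],
  [[0, 0, 0], [0, 0, 0.03], 10],
  [[0, 0, 0], [0, 0, 0.03], 10],
  [[0, 0, 0], [0, 0, 0], 10],
], only="pos|force:")

```text
tool_pos: [513.4, 172.1, 112.0]
wrist_force: [-0.6, 0.1, 2.7]
grasp_force: 45.0
```

Plunger met at the expected height. Pressing home.

Scaled: 1.5 mm is 0.03.

>>> crank_tcp([
  [[0, 0, 0], [0, 0, 0.03], 10],
  [[0, 0, 0], [0, 0, 0.03], 10],
  [[0, 0, 0], [0, 0, 0.03], 10],
  [[0, 0, 0], [0, 0, 0], 10],
], only="pos|force:")

```text
tool_pos: [513.5, 172.1, 107.3]
wrist_force: [-1.8, -0.4, 5.9]
grasp_force: 45.0
```

>>> crank_tcp([
  [[0, 0, 0], [0, 0, 0.02], 10],
  [[0, 0, 0], [0, 0, 0.02], 10],
  [[0, 0, 0], [0, 0, 0.02], 10],
  [[0, 0, 0], [0, 0, 0], 10],
], only="pos|force:")

```text
tool_pos: [513.5, 172.1, 105.5]
wrist_force: [-3.6, -0.9, 9.0]
grasp_force: 45.0
```

>>> crank_tcp([
  [[0, 0, 0], [0, 0, 0.02], 10],
  [[0, 0, 0], [0, 0, 0], 10],
], only="pos|force:")

```text
tool_pos: [513.5, 172.1, 105.4]
wrist_force: [-5.3, -1.4, 12.9]
grasp_force: 45.0
```

>>> crank_tcp([
  [[0, 0, 0], [0, 0, 0.02], 10],
  [[0, 0, 0], [0, 0, 0], 10],
  [[0, 0, 0], [0, 0, 0], 10],
], only="pos|force:")

```text
tool_pos: [513.5, 172.1, 105.4]
wrist_force: [-6.8, -2.1, 15.8]
grasp_force: 45.0
```

TCP z has stalled at 105.4 while the force keeps rising, so the collar is on the hub. One last look before handing in.

```bash
python3 - <<'E'
from h import *
s2=grab_frame("scene")
cv2.imwrite("pics/c8.png",cv2.resize(s2[140:240,235:335],None,fx=5,fy=5,interpolation=cv2.INTER_CUBIC));go(513.5,172.1,105.4,17.3)
E
```

```text
{'d': [-0.0, 0.0, 0.0], 'yawy': np.float64(17.14), 'tilt': [0.08, 0.01], 'tcp': [513.5, 172.1, 105.4], 'F': [-6.7, -1.6, 15.7], 'grip': (15.5, 45.0), 't': 18.4, 'rz': np.float64(-0.003)}
```

View pics/c8.png

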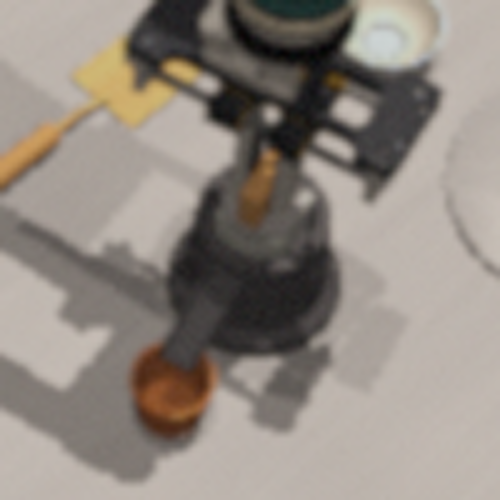

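The key is seated on the hub at (258,200) and the cup stands under the spout at (174,390).

```bash
python3 -c "
from cell import *
print(sign_off())"
```

```text
the job is handed in; nothing more can be done
None
```

I handed the job in at about 18 s of the 64 s: the cup stands upright about 3 mm off the spout tip's centre, and the key is meshed, home on the hub and still held down with about 16 N; sign-off returned no verdict.

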